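Sheathe the print-bed scraper

TASK

Put the orange-handled print-bed scraper away in its blue sheath dock: find where the sheath stands on its cross rail, slide the blade, handle side up, down the sloping slot and push it past the springy retainer until it is fully home against the end of the slot, then let go of it. Push gently, do not ram it, and leave the other things on the bench where they are.

Things in the scene. Friction and masses are not known exactly. Their poses are not given: they have to be found in the camera images.
- scraper: Loose print-bed scraper, 185 mm long, 0.15 kg, lying flat at the start. Steel blade 80 long, 56 wide, 3.5 thick; orange handle 115 long, 22 wide, 18 thick, black collar in front; one flat common underside. Origin: on the underside's centre line where the blade begins. +x runs to the blade's tip (blade x 0 to 80, handle x -105 to +10), +z out of the top (handle z 0 to 18).
- scraper_tip (a point): Middle of the blade's leading edge, on the underside: 80 mm along the scraper's +x from its origin.
- scraper_grip (a point): Good place to grip, across the 22 mm width: the middle of the handle's thickness, 60 mm behind the scraper's origin (its -x), 9 mm above the underside.
- dock: Fixed dock: base plate 110x124 mm, about 95 mm high, with a cross rail along its y that carries the blue sheath (76 wide, black box on top, yellow lip over the slot's mouth). The sheath was left anywhere within 18 mm to either side of the middle, which is not reported: look or feel for it. It shifts under about 5 N sideways. Origin: centre of the underside. The slot opens to -x.
- slot (a point): With the sheath at mid-rail: centre of the slot's floor at its mouth, 64 mm above the bench, 12 mm to the dock's -x from its origin. x points into the slot, 30 degrees downward; y along the rail; z square to the floor, up. The sheath's real slot lies up to 18 mm to either side along y (this point does not follow it). Slot 60 wide, 5.5 high, 60 deep; up to 33 mm of sheath above its floor.
- slot_end (a point): As point slot, 60 mm farther in, at the solid end stop. The slot's floor runs out of the mouth as a flush apron, slot x -45 to 0, 76 wide; from x -24 to 0 it has side guides 8.5 high, 66 apart in front and 60 at the mouth; the lip reaches out 8 mm. A hidden sprung bar in the roof 35 mm in stands 2 mm above the floor: about 10 N of push lifts it. Home, 20 mm of blade still shows.
- beaker: Bystander, leave alone: clear beaker, 52 mm across, 69 mm high. Origin: centre of its underside.
- petri: Bystander, leave alone: white petri dish, 59 mm across, 15 mm high. Origin: centre of its underside.
- syringe: Bystander, leave alone: clear syringe lying down, 85 mm long. Origin: centre of its underside.
- marker: Bystander, leave alone: white marker pen with red cap lying down, 135 mm long. Origin: centre of its underside.
- bottle: Bystander, leave alone: small clear bottle with red cap, 56 mm across, 119 mm high. Origin: centre of its underside.
- tweezers: Bystander, leave alone: metal tweezers lying flat, 120 mm long. Origin: centre of its underside.

How it is judged:
At the end, for the whole second after the job is handed in: The scraper lies at rest in the slot, wherever the sheath then stands on its rail, handle side up and in line with it (within 0.10 rad), its leading edge within 3 mm of the end stop (x of scraper_tip in the frame of slot between 0.057 and 0.064 m and y of scraper_tip in the frame of slot between -0.024 and 0.024 m and z of scraper_tip in the frame of slot between -0.003 and 0.005 m and z of scraper_grip in the frame of slot above 0.001 m and angle between the x axis of scraper and the x axis of slot, either way round below 0.1 rad and angle between the z axis of scraper and the z axis of slot, either way round below 0.1 rad and linear speed of scraper below 0.02 m/s); the robot touches nothing.
It fails at once if the scraper is rammed against the dock (contact force over 60 N) (contact force between scraper and dock above 60 N).
It fails at once if another thing on the bench is moved more than 20 mm (distance of any of beaker, petri, syringe, marker, bottle, tweezers from where it was at the start of the episode above 0.02 m).
It also fails if it takes over 48 s, if anything falls off the work surface, if the arm or the gripper's body presses on something with over 40 N, if the wrist force passes 120 N, or if a joint passes its speed limit or range.

ROBOT

A 7-joint arm with a two-finger parallel gripper is mounted at the origin on a cart in front of the work surface, level with it; the furniture and walls round the work are solid. World frame = base frame: x ahead of the robot, y to its left, z up, the work surface at z = 0. Lengths are in m, angles in rad, forces in N, time in s.
With the tool pointing down it reaches from about 0.425 to 0.925 m from the base axis. Payload 6.8 kg.
Tool frame: the origin (TCP) lies at the very end of the fingers, on their centre line; the grasp point (between the pads) lies 19 mm behind it; z points along the fingers, y is the line along which they close (so a half turn about z gives the same grasp; the last joint's range is limited). The gripper opens to 85 mm and grips with 20 to 120 N. Pads are 22 mm wide; open, the fingers measure 114 mm over their backs; the gripper's body (76 mm by 85 mm) begins 54 mm behind the grasp point. The pads swing forward as they close: fully open they stand 13 mm farther back than shut.
Start: joints at [-0.108, 0.477, 0.022, 1.555, -0.011, 1.109, -0.083], TCP at [0.675, 0, 0.231] pointing down, gripper open.
Joint ranges: [-2.96, 2.96], [-0.34, 2.1], [-1.41, 1.46], [0.24, 2.44], [-1.37, 4.51], [0.17, 1.92], [-2.96, 2.96]. Speed limits (rad/s): [2.39, 2.39, 3.14, 3.14, 3.14, 3.14, 3.14].

INTERFACE

Orientations are given as a rotation vector (axis times angle).
In Python, from plant import r gives the robot as it stands. The module is installed in compiled form; this text tells all that it offers. Calls block until the motion is done:
- r.move_ptp(position, orientation): joint-space move of the TCP to a pose.
- r.move_l(position, orientation=None, speed=0.15, force_limit=None): straight line of the TCP; orientation=None keeps the orientation; speed is the mean speed in m/s. With force_limit (N) it stops when the force on the tool has changed by that much, and returns True; else False.
- r.move_joints(angles): joint-space move.
- r.gripper_open() and r.grasp(force=None): open the fingers fully, or close them until they stop; force is the grip in N (None keeps the last).
- r.hold(seconds).
- r.solve_ik(position, orientation): joint angles nearest the present ones, or None.
- r.observe(): the state.
- r.camera(name): name is "scene" or "side" or "wrist"; returns a dict with "image" (400x640x3 uint8, red, green, blue), "K" (3x3 intrinsics, pixels), "rvec" (rotation vector, rad) and "tvec" (3), from world to camera coordinates, as OpenCV has them; the wrist camera has in their place "tool_from_camera" (4x4, takes a point from camera to tool coordinates, whose origin is the TCP and whose axes are the flange's). Camera axes: x right, y down, z forward; pixel columns grow to the right and rows downward; lengths in m; the calibration is good to about 2 mm. The wrist camera is an equidistant fisheye: a pixel r from the principal point sees the ray r / f radians off the axis. A picture is of the moment at which its call begins: read the wrist's pose just before it. There is no depth.
A pose or a line that the arm cannot do raises r.Unreachable and nothing moves.
- r.finish_job(): hands the job in; it is judged then, once.
The state is a dict: "time_s": time; "joints": joint angles; "dq": joint speeds; "effort": joint torques, N m; "eef_pos": TCP position; "ee_rot": TCP orientation; "force": force on the tool from outside, world axes, zero at the start; "moment": the same for the moment, N m; "width": finger opening in m; "grasp_force": force on a finger pad.
Only numpy, scipy, OpenCV 4.12 (cv2) and the standard library are available. Lean on these libraries where they do the work, as an engineer would, in place of code of your own. Each camera call takes 0.05 s, during which the arm holds its last target. There are 200 camera calls.

## Working session

There is one attempt and no reset: what is moved stays moved. The work goes in short steps, each a Python script; the robot and the scene stay as the last script left them, time stands still between calls to the robot, and variables do not carry over. Pictures are saved under pics/ and viewed, at most 10 in all, crops included, and the job is handed in when it is done.

```bash
mkdir -p pics; cat > h.py <<'E'
import numpy as np, cv2
from scipy.spatial.transform import Rotation as R
from plant import r
def save(n,im): cv2.imwrite('pics/'+n+'.png',cv2.cvtColor(im,cv2.COLOR_RGB2BGR))
def ray(c,uv):
    """world origin, directions for pixels (fixed cameras)"""
    uv=np.atleast_2d(np.float64(uv)); K=c['K']; Rm=R.from_rotvec(np.ravel(c['rvec'])).as_matrix()
    d=np.c_[(uv[:,0]-K[0,2])/K[0,0],(uv[:,1]-K[1,2])/K[1,1],np.ones(len(uv))]@Rm
    return -Rm.T@np.ravel(c['tvec']),d
def wray(c,pose,uv):
    uv=np.atleast_2d(np.float64(uv)); K=c['K']
    x=(uv[:,0]-K[0,2])/K[0,0]; y=(uv[:,1]-K[1,2])/K[1,1]; th=np.hypot(x,y); s=np.sinc(th/np.pi)
    d=np.c_[x*s,y*s,np.cos(th)]; T=c['tool_from_camera']; Rt=pose[1]
    return Rt@T[:3,3]+pose[0], d@T[:3,:3].T@Rt.T
def plane(o,d,z): return o+d*((z-o[2])/d[:,2])[:,None]
def pose():
    s=r.observe(); return np.array(s['eef_pos']),R.from_rotvec(s['ee_rot']).as_matrix()
E
python3 - <<'E'
from h import *
p=pose();print(p,r.observe()['time_s'])
for n in('scene','side','wrist'):
    c=r.camera(n);save(n,c['image']);np.save('pics/'+n+'.npy',dict(c=c,p=p),allow_pickle=True)
    print(n,c['K'].tolist() if hasattr(c['K'],'tolist') else c['K']);print(c.get('tool_from_camera'), ray(c,[320,200]) if n!='wrist' else '')
E
```

```text
(array([6.74396792e-01, 1.27136596e-05, 2.30283508e-01]), array([[-4.55000191e-05,  9.99998179e-01, -1.90765553e-03],
       [ 9.99999993e-01,  4.52928532e-05, -1.08640165e-04],
       [-1.08553564e-04, -1.90766046e-03, -9.99998175e-01]])) 0.0
scene [[428.1639947034637, 0.0, 314.72784141687947], [0.0, 428.1639947034637, 195.12714212762575], [0.0, 0.0, 1.0]]
None (array([ 0.04291941, -0.6064599 ,  0.7731662 ]), array([[ 0.50699519,  0.47633127, -0.71857188]]))
side [[422.57750921712193, 0.0, 313.81248490911014], [0.0, 422.57750921712193, 196.01978520773815], [0.0, 0.0, 1.0]]
None (array([0.23516874, 0.66660033, 0.59959174]), array([[ 0.2972231 , -0.79159159, -0.53417627]]))
wrist [[309.70691628693146, 0.0, 313.45715871029876], [0.0, 309.70691628693146, 198.81768875544924], [0.0, 0.0, 1.0]]
[[-5.06444834e-05 -9.51217570e-01 -3.08520876e-01  7.91617846e-02]
 [ 9.99999862e-01  1.12919479e-04 -5.12300725e-04  3.22419267e-04]
 [ 5.22147467e-04 -3.08520860e-01  9.51217434e-01 -1.41293572e-01]
 [ 0.00000000e+00  0.00000000e+00  0.00000000e+00  1.00000000e+00]]
```

View pics/scene.png

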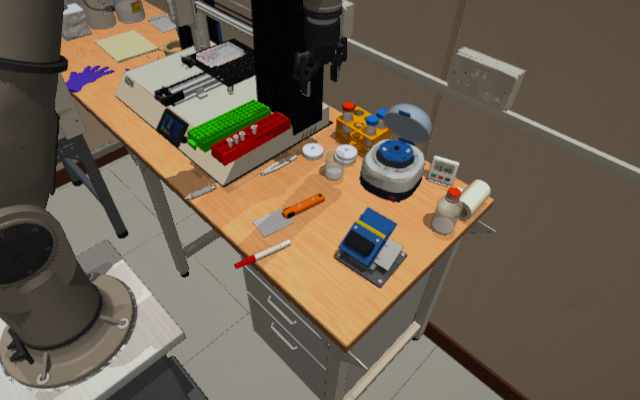

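View pics/side.png

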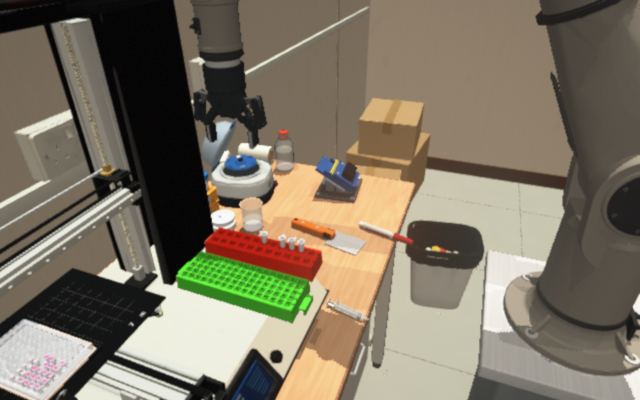

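View pics/wrist.png

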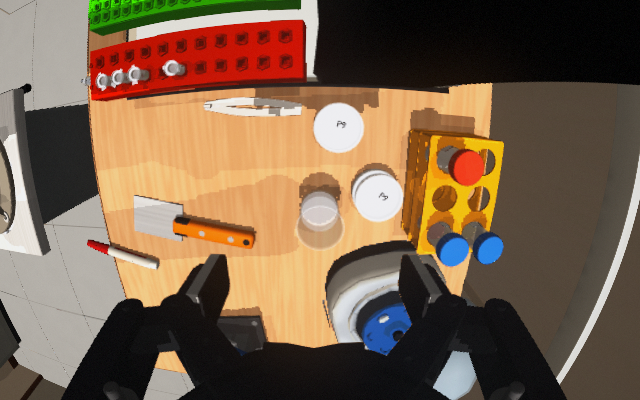

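The scene view shows the scraper at about (290,212) with its blade to the lower left, and the dock at about (370,245). The wrist view shows the blade at (158,217) and the handle at (215,232). Next I'll zoom in on the dock and measure the scraper.

```bash
python3 - <<'E'
from h import *
L=lambda n:np.load('pics/'+n+'.npy',allow_pickle=True).item()
a=L('scene')['c']['image'][195:295,320:420]; b=L('side')['c']['image'][145:215,305:375]
z=lambda i:cv2.resize(i,(400,400),interpolation=cv2.INTER_CUBIC)
save('dock',np.hstack([z(a),z(b)]))
for n in('scene','side','wrist'):
    q=L(n);c=q['c'];hsv=cv2.cvtColor(c['image'],cv2.COLOR_RGB2HSV)
    m=cv2.inRange(hsv,(8,180,120),(17,255,255))
    k,l,s,ce=cv2.connectedComponentsWithStats(m)
    for i in range(1,k):
        if s[i,4]<80: continue
        ys,xs=np.nonzero(l==i);uv=np.c_[xs,ys]
        o,d=(wray(c,q['p'],uv) if n=='wrist' else ray(c,uv)); P=plane(o,d,0.014)[:,:2]
        (cx,cy),wh,ang=cv2.minAreaRect(np.float32(P*1000)); print(n,s[i],np.round([cx,cy,*wh,ang],1))
E
```

```text
scene [349 130  18  20 140] [825.6  -3.9  88.5  45.3  50.3]
scene [372 130  19  15  88] [ 8.852e+02 -5.280e+01  8.570e+01  2.600e+01  1.000e-01]
scene [283 193  42  25 343] [538.1 -87.8  30.2 113.6  79.5]
side [210 190   9  21 113] [ 823.9 -107.8   19.2  100.2   35.4]
side [292 219  42  19 300] [536.2 -79.9  31.6 112.4  80.4]
wrist [ 401  129   30  112 1810] [800.8 -21.9 144.4  27.5  89.2]
wrist [415 129  52  36 422] [831.   40.1  54.8  51.4  27. ]
wrist [472 149  15  19  81] [892.4  23.8  17.   30.4  45.1]
wrist [426 185  31  45 767] [842.4 -48.6  60.8  39.4  88.5]
wrist [461 186  26  44 458] [893.5 -49.   40.8  60.4   2.7]
wrist [ 173  220   82   29 1059] [540.5 -85.3  22.7 114.2  79.5]
```

View pics/dock.png

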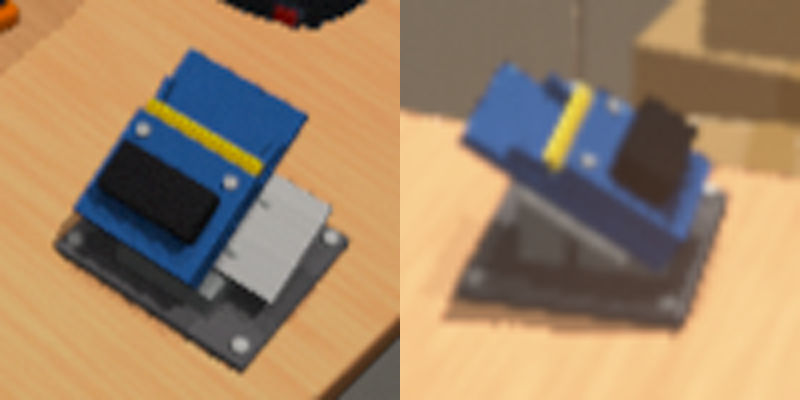

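The crops show the mouth and apron facing away from the robot (top right in the scene crop), so the slot runs back towards the robot. The yellow lip runs from (150,105) to (262,168) in the scene crop. The apron's outer corners are at (190,50) and (307,118) in the scene crop, and (460,140) and (508,62) in the side crop.

```bash
python3 - <<'E'
from h import *
L=lambda n:np.load('pics/'+n+'.npy',allow_pickle=True).item()['c']
cs,cd=L('scene'),L('side')
def tri(a,b):
    o1,d1=ray(cs,a);o2,d2=ray(cd,b);d1=d1[0];d2=d2[0]
    t=np.linalg.lstsq(np.c_[d1,-d2],o2-o1,rcond=None)[0];p,q=o1+t[0]*d1,o2+t[1]*d2
    return (p+q)/2,np.linalg.norm(p-q)
A=[[367.5,207.5],[396.75,224.5]];B=[[315.5,169.5],[323.9,155.9]]
for a,b in zip(A,B): print('apron',tri(a,b),plane(*ray(cs,a),.0865),plane(*ray(cd,b),.0865))
def yel(c,box):
    h=cv2.cvtColor(c['image'],cv2.COLOR_RGB2HSV);m=cv2.inRange(h,(23,130,90),(36,255,255));k=np.zeros_like(m);x,y,X,Y=box;k[y:Y,x:X]=m[y:Y,x:X]
    ys,xs=np.nonzero(k);P=np.c_[xs,ys].astype(float);mu=P.mean(0);v=np.linalg.svd(P-mu)[2][0];t=(P-mu)@v
    return mu,[mu+v*t.min(),mu+v*t.max()]
ms,es=yel(cs,(340,205,405,250));md,ed=yel(cd,(315,150,350,180))
es.sort(key=lambda p:p[0]);ed.sort(key=lambda p:-p[1])
print('yellow',tri(ms,md),es,ed);E=[tri(a,b) for a,b in zip(es,ed)];print(E)
bl=[plane(*ray(cs,p),0.005)[0] for p in([335,247],[380.5,287.5],[407,255.5])]
print('base',bl)
print('bottle',plane(*ray(cs,[443,232]),0.0))
E
```

```text
apron (array([ 0.58812581, -0.23771352,  0.08166059]), np.float64(0.0036374482427363156)) [[ 0.58661166 -0.23978081  0.0865    ]] [[ 0.58265719 -0.22728636  0.0865    ]]
apron (array([ 0.59288496, -0.31452839,  0.08444313]), np.float64(0.0038981372912520913)) [[ 0.59373167 -0.31496654  0.0865    ]] [[ 0.58910421 -0.30826728  0.0865    ]]
yellow (array([ 0.55149121, -0.27951572,  0.07501071]), np.float64(0.0024782120755631847)) [array([356.74614952, 220.42285995]), array([384.53667529, 237.10601511])] [array([330.95487023, 172.97889352]), array([336.6366776 , 160.83007988])]
[(array([ 0.54714076, -0.24311717,  0.07577415]), np.float64(0.0027034367549064638)), (array([ 0.55505774, -0.31402706,  0.07527197]), np.float64(0.0019357537281004323))]
base [array([ 0.5046083 , -0.22457806,  0.005     ]), array([ 0.49576865, -0.36351637,  0.005     ]), array([ 0.60279445, -0.3522806 ,  0.005     ])]
bottle [[ 0.72340557 -0.36851533  0.        ]]
```

```bash
cat >> h.py <<'E'
def rv(M): return R.from_matrix(M).as_rotvec()
def frame(yaw,pitch):
    """columns x,y,z of scraper/slot frame: heading yaw, x pitched down by pitch"""
    return (R.from_euler('z',yaw)*R.from_euler('y',pitch)).as_matrix()
def tool(F): return F@np.diag([1.,-1,-1])
E
cat > view.py <<'E'
E
python3 - <<'E'
from h import *
ok=lambda p,M:(lambda q:None if q is None else np.round(q,2))(r.solve_ik(p,rv(M)))
yaw=np.pi+np.deg2rad(6);F=frame(yaw,np.pi/6);m=np.array([.552,-.28,.064])
for x in(-80,-140,-170): print(x,ok(m+F@[x/1e3,0,.004],tool(F)), ok(m+F@[x/1e3,0,.004],F@np.diag([-1,1,-1.])))
ys=np.pi-np.deg2rad(10.5);S=frame(ys,0);g=np.array([.5528,-.0876,0])
print(ok(g+[0,0,.004],tool(S)))
p=g+[0,0,.14];r.move_ptp(p,rv(tool(S)))
q=pose();c=r.camera('wrist');save('w2',c['image']);np.save('pics/w2.npy',dict(c=c,p=q),allow_pickle=True)
hsv=cv2.cvtColor(c['image'],cv2.COLOR_RGB2HSV);m=cv2.inRange(hsv,(8,180,120),(17,255,255))
k,l,s,_=cv2.connectedComponentsWithStats(m)
for i in range(1,k):
    if s[i,4]<300: continue
    ys_,xs=np.nonzero(l==i);P=plane(*wray(c,q,np.c_[xs,ys_]),.014)[:,:2]
    print(s[i],np.round(cv2.minAreaRect(np.float32(P*1000))[0],1),cv2.minAreaRect(np.float32(P*1000))[1:])
print(r.observe()['time_s'],q[0])
E
```

```text
-80 [ 0.99  0.58 -0.69  1.97  0.32  0.25  1.85] [ 0.55  0.49 -0.12  2.   -0.82  0.29 -0.27]
-140 [ 0.86  0.57 -0.61  1.86  0.19  0.33  1.92] [ 0.41  0.49 -0.01  1.9  -0.72  0.37 -0.44]
-170 [ 0.81  0.57 -0.57  1.8   0.16  0.37  1.92] [ 0.35  0.5   0.04  1.84 -0.68  0.42 -0.51]
[ 0.22  0.61 -0.22  1.97  0.24  0.58  1.23]
[ 300  110   25  124 2479] [538.7 -85.6] ((21.584707260131836, 113.6056137084961), 79.61735534667969)
1.4583 [ 0.55342743 -0.0873816   0.14033177]
```

View pics/w2.png

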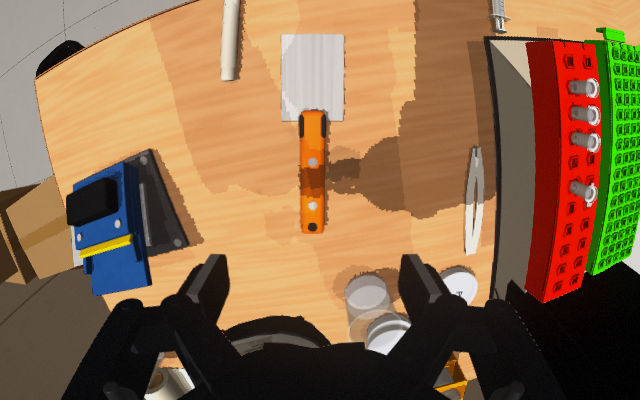

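This view shows the handle at (313,172), straight between the fingers, and the blade at the top. The yellow lip is at (105,247). I'll grasp the scraper, lift it and go to the approach pose, then look at the sheath from there.

```bash
python3 - <<'E'
from h import *
S=frame(np.pi-np.deg2rad(10.4),0);g=np.array([.551,-.0878,0]);T=rv(tool(S))
r.move_l(g+[0,0,.03],T,speed=.12)
print(r.move_l(g+[0,0,.004],T,speed=.05,force_limit=10))
print(r.grasp(60)); s=r.observe();print(s['width'],s['grasp_force'],s['force'],s['eef_pos'])
r.move_l(g+[0,0,.22],T,speed=.15);s=r.observe();print(s['width'],s['force'])
F=frame(np.pi+np.deg2rad(6),np.pi/6);m=np.array([.552,-.28,.064])
r.move_ptp(np.array([.60,-.27,.25]),rv(tool(F)))
r.move_l(m+F@[-.185,0,.034],rv(tool(F)),speed=.12)
q=pose();c=r.camera('wrist');save('w3',c['image']);np.save('pics/w3.npy',dict(c=c,p=q),allow_pickle=True)
s=r.observe();print(s['time_s'],s['width'],q[0],np.round(s['joints'],2))
E
```

```text
False
False
0.02026586715977561 59.35456395149231 [-1.29055718  0.26128743  4.61157814] [ 0.55123885 -0.08780244  0.00438185]
0.020292721710447728 [ 0.43673414 -1.10711673 -0.94868019]
7.5083 0.019847080747790236 [ 0.69413317 -0.26549359  0.18639868] [ 0.6   0.47 -0.29  1.8  -0.25  0.43  2.26]
```

View pics/w3.png

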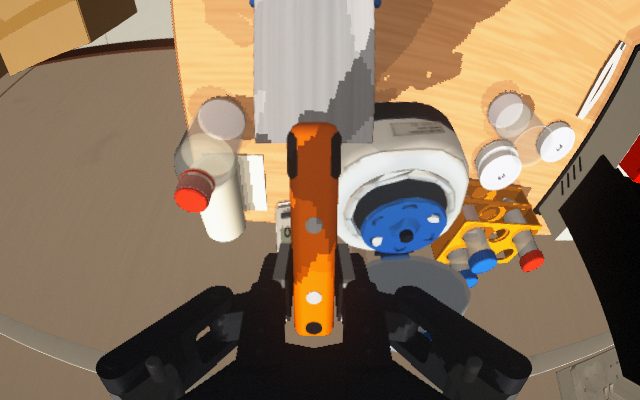

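The handle axis in this view is at column 314 and the blade spans columns 253–374. The apron's outer corners just show at the top, at (250,3) and (381,3), so the blade is nearly centred. I'll measure that in slot coordinates and check the yaw against the other views.

```bash
python3 - <<'E'
from h import *
D=np.load('pics/w3.npy',allow_pickle=True).item();c,q=D['c'],D['p']
F=frame(np.pi+np.deg2rad(6),np.pi/6);m=np.array([.552,-.28,.064])
def cast(c,q,uv,z):
    o,d=wray(c,q,uv);o=(o-m)@F;d=d@F;return plane(o,d,z)*1e3
hsv=cv2.cvtColor(c['image'],cv2.COLOR_RGB2HSV);b=cv2.inRange(hsv,(102,130,40),(125,255,255))
for row in range(0,7):
    xs=np.nonzero(b[row,200:430])[0]+200
    if len(xs): print(row,xs,np.round(cast(c,q,[[xs.min()-.5,row],[xs.max()+.5,row]],0),1).tolist())
e=cv2.Canny(cv2.GaussianBlur(c['image'],(3,3),0),40,120)
g=c['image'].astype(int)
for row in(20,60,100): 
    for a,z in((235,270),(355,392)): 
        s=np.abs(np.diff(g[row,a:z],axis=0)).sum(1);u=a+s.argmax()+.5;print(row,u,np.round(cast(c,q,[u,row],.0335),1))
hm=cv2.inRange(hsv,(8,180,120),(17,255,255))
for row in(150,200,250,300):
    xs=np.nonzero(hm[row,280:350])[0]+280;print('h',row,xs.min(),xs.max(),np.round(cast(c,q,[(xs.min()+xs.max())/2,row],.045),1))
D=np.load('pics/w2.npy',allow_pickle=True).item();c,q=D['c'],D['p'];hsv=cv2.cvtColor(c['image'],cv2.COLOR_RGB2HSV)
y=cv2.inRange(hsv,(23,150,120),(36,255,255));y[:, 160:]=0;ys,xs=np.nonzero(y)
o,d=wray(c,q,np.c_[xs,ys]);P=plane(o,d,.075)*1e3;print('lip',len(xs),cv2.minAreaRect(np.float32(P[:,:2])))
b=cv2.inRange(hsv,(102,130,40),(125,255,255));b[:,:60]=0;b[:,180:]=0;b[:150]=0;b[320:]=0
k=cv2.approxPolyDP(max(cv2.findContours(b,0,1)[0],key=cv2.contourArea),4,True)[:,0];print(k.tolist())
E
```

```text
0 [251 252 253 375 376 377 378 379] [[-43.9, 36.1, 0.0], [-43.7, -37.2, 0.0]]
1 [250 251 252 253 375 376 377 378 379] [[-44.4, 36.6, 0.0], [-44.4, -37.2, 0.0]]
2 [250 251 252 253 375 376 377 378 379 380] [[-45.1, 36.6, 0.0], [-45.0, -37.7, 0.0]]
3 [250 251 252 253 375 376 377 378 379 380] [[-45.7, 36.6, 0.0], [-45.6, -37.7, 0.0]]
4 [251 252 377 378 379] [[-46.4, 36.0, 0.0], [-46.3, -37.1, 0.0]]
20 253.5 [[-65.9  27.6  33.5]]
20 374.5 [[-65.9 -27.5  33.5]]
60 253.5 [[-85.4  27.5  33.5]]
60 362.5 [[-85.7 -21.9  33.5]]
100 253.5 [[-104.1   27.7   33.5]]
100 390.5 [[-103.7  -35.2   33.5]]
h 150 297 330 [[-126.     0.3   45. ]]
h 200 290 336 [[-148.4    0.5   45. ]]
h 250 293 334 [[-173.4    0.3   45. ]]
h 300 294 333 [[-202.9    0.3   45. ]]
lip 463 ((551.85791015625, -279.3567199707031), (8.545486450195312, 76.89635467529297), 6.2986979484558105)
[[123, 162], [73, 186], [73, 192], [102, 177], [112, 178], [119, 208], [74, 226], [76, 248], [132, 233], [142, 257], [136, 258], [133, 240], [91, 256], [90, 263], [84, 258], [84, 273], [91, 275], [95, 295], [150, 284], [135, 179], [130, 180], [134, 174], [131, 179], [129, 171], [134, 231], [127, 222]]
```

The measurement agrees with the model: the apron centre is at y = -0.5 mm, its edge is at x = -45.5 mm, and the yaw is about 6°. I'll feel for the apron floor, then slide in.

```bash
cat >> h.py <<'E'
F=frame(np.pi+np.deg2rad(6),np.pi/6);m=np.array([.552,-.28,.064])+F@[0,-.0005,0]
TR=rv(tool(F))
def go(x,z,speed=.04,fl=None,y=0):
    hit=r.move_l(m+F@[x-.140,y,z],TR,speed=speed,force_limit=fl)
    s=r.observe();p=(np.array(s['eef_pos'])-m)@F*1e3;print('hit',hit,'tip x,y,z',np.round(p+[140,0,0],2),'F slot',np.round(np.array(s['force'])@F,1),'w',round(s['width']*1e3,1),'t',round(s['time_s'],1));return p/1e3
E
python3 - <<'E'
from h import *
go(-.030,.034);go(-.030,.013)
p=go(-.030,-.002,.012,4)
z=p[2]+.0012;go(-.030,z,.02)
go(-.002,z,.03,8)
E
```

```text
hit False tip x,y,z [-29.74   0.25  34.11] F slot [ 0.5 -0.3 -1.3] w 20.2 t 8.0
hit False tip x,y,z [-29.97  -0.05  12.82] F slot [ 1.4 -0.5 -1.3] w 20.9 t 8.7
hit True tip x,y,z [-30.11  -0.07   0.68] F slot [-1.6 -0.3  3.3] w 20.5 t 9.7
hit False tip x,y,z [-30.01   0.06   1.96] F slot [-0.7 -0.4  2.2] w 20.7 t 9.9
hit False tip x,y,z [-1.77  0.18  1.87] F slot [-1.2  1.7  3.3] w 20.4 t 11.0
```

```bash
python3 - <<'E'
from h import *
go(-.002,.0028,.02)
go(.027,.0028,.03,9)
c=r.camera('scene');save('s4',cv2.resize(c['image'][180:290,310:430],(600,550),interpolation=cv2.INTER_CUBIC))
E
```

```text
hit False tip x,y,z [-1.65  0.09  2.66] F slot [0.1 1.2 1.5] w 20.7 t 11.3
hit False tip x,y,z [27.01  0.21  2.86] F slot [-1.1  0.1  3.9] w 20.6 t 12.4
```

View pics/s4.png

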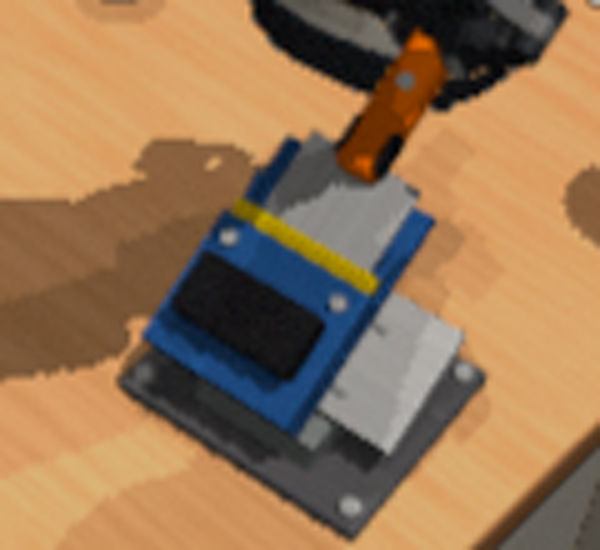

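The blade is under the yellow lip and in line with the slot. Now I'll push past the retainer to the stop.

```bash
python3 - <<'E'
from h import *
go(.033,.0033,.02,12)
for x in(.040,.046,.052,.058,.063): 
    p=go(x,.0033,.015,28)
E
```

```text
hit False tip x,y,z [29.97  0.08  3.64] F slot [-7.1 -0.1  1.5] w 20.0 t 12.9
hit False tip x,y,z [37.8   0.09  3.62] F slot [-5.4 -0.3  3.4] w 20.7 t 13.5
hit False tip x,y,z [43.79  0.07  3.6 ] F slot [-5.9 -0.3  3.1] w 20.3 t 14.0
hit False tip x,y,z [49.79  0.09  3.6 ] F slot [-6.   0.4  2.5] w 20.2 t 14.6
hit False tip x,y,z [55.76  0.1   3.6 ] F slot [-5.9  0.   2.9] w 20.3 t 15.1
hit False tip x,y,z [59.03  0.17  3.63] F slot [-9.1  0.4  1.1] w 20.3 t 15.6
```

```bash
python3 - <<'E'
from h import *
for x in(.066,.069,.072): p=go(x,.0033,.015,28)
r.hold(.3);go(x,.0033,.015,28)
c=r.camera('scene');save('s5',cv2.resize(c['image'][180:290,310:430],(600,550),interpolation=cv2.INTER_CUBIC))
E
```

```text
hit False tip x,y,z [59.05  0.24  3.97] F slot [-13.5  -0.8   1.3] w 20.4 t 16.0
hit False tip x,y,z [59.09  0.28  4.36] F slot [-19.   -1.3   1.7] w 20.8 t 16.3
hit False tip x,y,z [59.16  0.33  4.74] F slot [-23.5  -1.8   1.4] w 20.7 t 16.7
hit False tip x,y,z [59.18  0.31  4.72] F slot [-23.9  -2.1   1. ] w 20.1 t 17.2
```

View pics/s5.png

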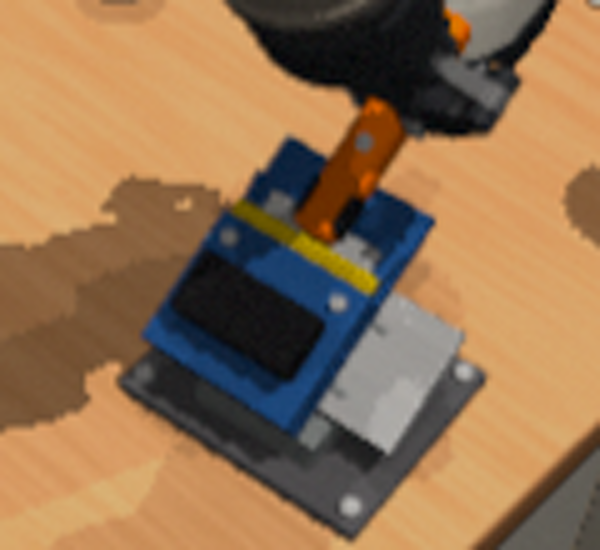

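The blade is against a hard stop: the tip reads 59 mm while the force rose to 24 N, and about 20 mm of blade shows. I'll relax the push, release and retreat.

```bash
python3 - <<'E'
from h import *
go(.0605,.0036,.02);r.hold(.2)
r.gripper_open();go(.0605,.0036,.02)
go(.060,.05,.06,15);go(.060,.15,.12)
r.hold(.3)
c=r.camera('scene');a=cv2.resize(c['image'][180:290,310:430],(400,400),interpolation=cv2.INTER_CUBIC)
c=r.camera('side');b=cv2.resize(c['image'][125:215,295:385],(400,400),interpolation=cv2.INTER_CUBIC);save('s6',np.hstack([a,b]))
q=pose();c=r.camera('wrist')
hsv=cv2.cvtColor(c['image'],cv2.COLOR_RGB2HSV);hm=cv2.inRange(hsv,(8,180,110),(17,255,255))
k,l,s,_=cv2.connectedComponentsWithStats(hm);i=1+s[1:,4].argmax();ys,xs=np.nonzero(l==i)
o,d=wray(c,q,np.c_[xs,ys]);P=plane((o-m)@F,d@F,.014)*1e3;print(s[i],cv2.minAreaRect(np.float32(P[:,:2])),P.min(0),P.max(0))
E
```

```text
hit False tip x,y,z [58.99  0.1   3.66] F slot [-7.5  0.9  0.8] w 20.1 t 18.0
hit False tip x,y,z [6.05e+01 1.00e-02 3.60e+00] F slot [-0.8  0.8  1.3] w 85.9 t 19.1
hit False tip x,y,z [60.14 -0.08 49.87] F slot [-0.2  0.3  0.4] w 85.4 t 20.0
hit False tip x,y,z [ 60.37  -0.34 149.5 ] F slot [-0.4 -0.7 -0.4] w 85.2 t 21.0
[ 302  114   24  119 1984] ((-67.74876403808594, -0.05764579772949219), (21.37453269958496, 112.93276977539062), 89.79895782470703) [-124.19428616  -10.79655453   14.        ] [-11.30195769  10.80909225  14.        ]
```

View pics/s6.png

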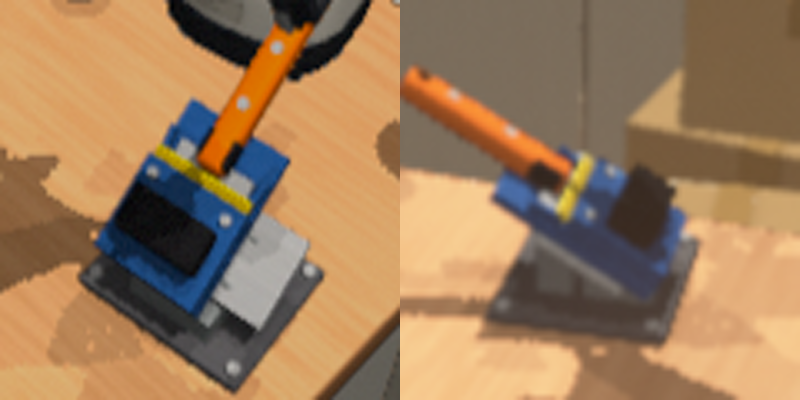

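The scraper lies in line in the slot with nothing touching it. The handle's centre is at slot x = -67.7 mm, and fully home would put it at -67.5 mm.

```bash
python3 -c "
from plant import r
print(r.finish_job())"
```

```text
the job is handed in; nothing more can be done
None
```

The scraper is fully home in its sheath, handle side up, past the retainer and released (about 24 N peak push, 21 s used), and the job is handed in; I saw no contact with the other items but did not re-measure them, and no verdict came back.

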